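# Park the plug gauge and stopper the coupling

### The job

The bore check on the galvanised coupling is finished: draw the plug gauge up out of the coupling's bore and hang it in the open-sided notch at the other end of the gauging stand, upright, shank home behind the lip and head resting on the notch plate. Then close the coupling's open neck with the rubber stopper that fits it, upright and pushed down until its head sits on the rim. Leave the other stopper and the other fittings standing where they are.

Things in the scene. Friction and masses are not known exactly. Their poses are not given: they have to be found in the camera images.
- stand: Fixed gauging stand, turned about the vertical. Origin: centre of the base's underside, on the table; z up. Base 100 (x) x 250 (y) x 15 mm, grey. At its -y end (x=0, y=-70 mm) stands an upright galvanised coupling; at its +y end a column (x +-23, y 30 to 46 mm) carries a level dark plate, 12 mm thick, 70 mm wide, y 29.5 to 110 mm, notched from its +y edge.
- neck_rim (a point): Centre of the coupling's mouth, level with its rim, 115 mm above the table; axes as the stand's. The coupling is a steel tube 44 mm outside, 52 mm over its end bands, bore 30 mm, 96 mm deep.
- notch_seat (a point): Parking place on the notch's centre line, level with the plate's top, 125 mm above the table; axes as the stand's. The notch is 21 mm wide in x, open to +y; its closed end is 10.5 mm from here to -y, its mouth 30 mm to +y. Either side of the mouth a lip 4 mm high, 4 mm thick stands on the plate's edge (26 to 30 mm from here).
- gauge: Loose steel plug gauge, 126 mm long, about 0.4 kg, standing in the coupling's bore, head on the rim. Origin at the centre of its lower end, z towards the head. Foot 26 mm diameter, 0 to 40 mm (wider than the notch: cannot pass it from above); shank 16 mm, 40 to 90 mm; ringed round head 40 mm, 90 to 126 mm, to be gripped.
- gauge_foot (a point): Centre of the lower end of the gauge's foot (its origin).
- gauge_shoulder (a point): Centre of the underside of the gauge's head, 90 mm above its lower end.
- stopper: The rubber stopper that fits: plug tapering from 23 mm diameter below to 26 mm, 25 mm long, then a round head 40 mm diameter, 34 mm high; 59 mm in all, 0.06 kg. Stands plug down on the table, origin at the centre of its lower end, z up.
- stopper_shoulder (a point): Centre of the underside of the stopper's head, 25 mm above its lower end; it meets the neck rim when seated.
- big_stopper: Bystander: a similar rubber stopper, too big for the coupling: plug 37 to 41 mm diameter, 25 mm long, head 54 mm diameter, 34 mm high, standing plug down. It, the right stopper and the brass nipple stand in a row before the stand in any order. Origin at the centre of its lower end.
- nipple: Bystander: brass pipe nipple standing on end, 42 mm diameter (50 mm at the middle band), 60 mm high. Origin at the centre of its lower end.
- valve: Bystander: brass gate valve, 94 mm long in x, 94 mm high, with a 60 mm handwheel on top. Origin at the centre of its underside.
- tube: Bystander: galvanised tube standing on end, 48 mm diameter, 110 mm high. Origin at the centre of its lower end.

How it is judged:
By the outcome, as a careful person would: the job done as asked, in the order asked, and still so for the second after the job is handed in, with the robot touching nothing.
It also fails if it takes over 58 s, if anything falls off the work surface, if the arm or the gripper's body presses on something with over 40 N, if the wrist force passes 120 N, or if a joint passes its speed limit or range.

### The arm

A 6-joint arm with a two-finger parallel gripper is mounted at the origin on the work surface. World frame = base frame: x ahead of the robot, y to its left, z up, the work surface at z = 0. Lengths are in m, angles in rad, forces in N, time in s.
With the tool pointing down it reaches from about 0.35 to 0.85 m from the base axis. Payload 8.1 kg.
Tool frame: the origin (TCP) lies at the very end of the fingers, on their centre line; the grasp point (between the pads) lies 19 mm behind it; z points along the fingers, y is the line along which they close (so a half turn about z gives the same grasp; the last joint's range is limited). The gripper opens to 93 mm and grips with 3 to 60 N. Pads are 15 mm wide; open, the fingers measure 128 mm over their backs; the gripper's body (75 mm by 188 mm) begins 65 mm behind the grasp point.
Start: joints at [-1.307, 0.13, 1.488, -0, 1.523, -0.085], TCP at [0.205, -0.564, 0.219] pointing down, gripper open.
Joint ranges: [-2.96, 2.96], [-0.89, 2.26], [0.02, 2.5], [-1.34, 4.48], [0, 2.73], [-2.66, 2.66]. Speed limits (rad/s): [2.39, 2.39, 2.79, 3.14, 3.14, 3.14].

### API

Orientations are given as a rotation vector (axis times angle).
In Python, from plant import robot, imaging gives the robot as it stands.
- The arm moves only by the tool jog_arm, never from a script. Its argument "rows" is a list of rows, each a list of 2 entries, a list of its own where there are three numbers: the shift along the tool's x, y, z each as a share of 0.2 m, from -1 to 1, then the turn, a rotation vector about the tool's x, y, z each as a share of pi/2 rad, from -1 to 1. A call has 1 to 5 rows; each row is the pose to reach, as a shift and turn from the pose commanded when the call began, along the tool's axes at that moment; what a row does not reach only later rows make up. A row lasts 1/10 s, in which the tool goes at most 50 mm and 8.59 degrees, less where a joint would pass 70% of its speed; a pose out of reach is approached as far as the arm can. A call with a number of a shift or a turn outside -1 to 1 is refused whole. A call with a gripper value outside its range is refused whole. "hand" is the closure, from -1 (fully open) to 1 (shut), set as the call begins (left out, the last holds). The fingers move at their own pace and stop on an object; "squeeze" is the grip in N (left out, the last holds). Time passes only in rows, so rows that repeat a pose let the fingers close. It gives the time, the measured TCP pose, the force, the opening and the grip force at its end, in the units of the state.
- robot.read_state(): the state, without advancing time (a new reading comes with each control period).
- imaging.read_camera(name): name is "scene" or "top" or "wrist"; returns a dict with "frame" (384x512x3 uint8, red, green, blue), "vertical_fov" (degrees; the focal length in pixels is half the picture's height over the tangent of half this angle, whatever the lens; pixels are square), "cx", "cy" (the principal point, pixels), "k1" (the pictures are not rectified: a ray, as slopes to the right and down, at radius r is drawn at 1 + k1 r^2 times it, then the intrinsics apply), "R" (3x3) and "t" (3): a world point X has camera coordinates R X + t. Camera axes: x right, y down, z forward; pixel columns grow to the right and rows downward; lengths in m; the calibration is good to about 2 mm. A picture is of the moment at which its call begins. There is no depth.
- robot.close_job(): hands the job in; it is judged then, once.
The state is a dict: "t": time; "q": joint angles; "dq": joint speeds; "joint_torque": joint torques, N m; "tool_pos": TCP position; "orientation": TCP orientation; "force": force on the tool from outside, world axes, zero at the start; "wrist_torque": the same for the moment, N m; "opening": finger opening in m; "gripper_force": force on a finger pad.
Only numpy, scipy, OpenCV 4.12 (cv2) and the standard library are available. Lean on these libraries where they do the work, as an engineer would, in place of code of your own. Each camera call takes 0.05 s, during which the arm holds its last target. There are 200 camera calls.

## Working session

There is one attempt and no reset: what is moved stays moved. The work goes in short steps, Python scripts to look and compute and a tool call to move; the robot and the scene stay as the last step left them, time stands still between calls to the robot, and variables do not carry over. Pictures are saved under pics/ and viewed, at most 12 in all, crops included, and the job is handed in when it is done.

Besides the shell and the picture viewer there is one more tool, called after ">>>" as name(argument=value, ...), one argument or row to a line, values as JSON. jog_arm: Moves the arm, as the interface text tells. Its arguments: {"type":"object","properties":{"rows":{"type":"array"},"hand":{"type":"number"},"squeeze":{"type":"number"}},"required":["rows"]}

```bash
mkdir -p pics; ls
cat > h.py <<'E'
import numpy as np,cv2
from plant import robot,imaging
def cam(n):
    c=imaging.read_camera(n); f=192/np.tan(np.radians(c['vertical_fov'])/2)
    c['f']=f; return c
def proj(c,X):
    p=np.atleast_2d(X)@np.array(c['R']).T+np.array(c['t']); s=p[:,:2]/p[:,2:]
    s=s*(1+c['k1']*(s**2).sum(1,keepdims=True)); return s*c['f']+[c['cx'],c['cy']]
def onplane(c,uv,z):
    d=(np.array(uv,float)-[c['cx'],c['cy']])/c['f']; s=d.copy()
    for _ in range(30): s=d/(1+c['k1']*(s@s))
    R=np.array(c['R']);o=-R.T@np.array(c['t']);r=R.T@np.array([s[0],s[1],1])
    return o+r*(z-o[2])/r[2]
def save(c,n,s=1.5):
    cv2.imwrite('pics/'+n,cv2.resize(c['frame'][:,:,::-1],None,fx=s,fy=s,interpolation=cv2.INTER_CUBIC))
E
python3 - <<'E'
from h import *
for n in('top','scene'):
    c=cam(n);save(c,n+'1.png'); print(n,c['f'],c['k1'],-np.array(c['R']).T@c['t'],c['R'])
print(robot.read_state())
E
```

```text
pics
top 376.940207323258 -0.12046265377171256 [0.41998418 0.01235229 1.25225811] [[ 0.00293076 -0.99988266  0.01503602]
 [-0.99409134 -0.00454466 -0.10845158]
 [ 0.10850719 -0.01462933 -0.99398801]]
scene 422.31738419209165 0.05327171417853366 [ 1.08670961 -0.04681078  1.0355243 ] [[ 0.09587345  0.99533435  0.01085405]
 [ 0.86118697 -0.07747391 -0.50234929]
 [-0.49916459  0.05750932 -0.86459666]]
{'t': 0.1, 'q': array([-1.30740579e+00,  1.31127786e-01,  1.48917452e+00,  8.09279960e-06,
        1.52300476e+00, -8.54159524e-02]), 'dq': array([ 0.00014558, -0.00116552, -0.00223168,  0.00160323,  0.00103475,
        0.00018088]), 'joint_torque': array([ 1.28643856e-03, -5.61343288e+01, -4.93094516e+01,  7.70542910e-02,
        2.91191682e-02, -2.60743712e-05]), 'tool_pos': array([ 0.20494431, -0.56335746,  0.21766491]), 'orientation': array([-3.09225319e+00, -5.44833586e-01,  2.26554961e-04]), 'force': array([0.15113546, 0.54434151, 0.00290386]), 'wrist_torque': array([0.02901929, 0.04449314, 0.00511515]), 'gripper_force': 0.0, 'opening': 0.09271173123872409}
```

View pics/top1.png

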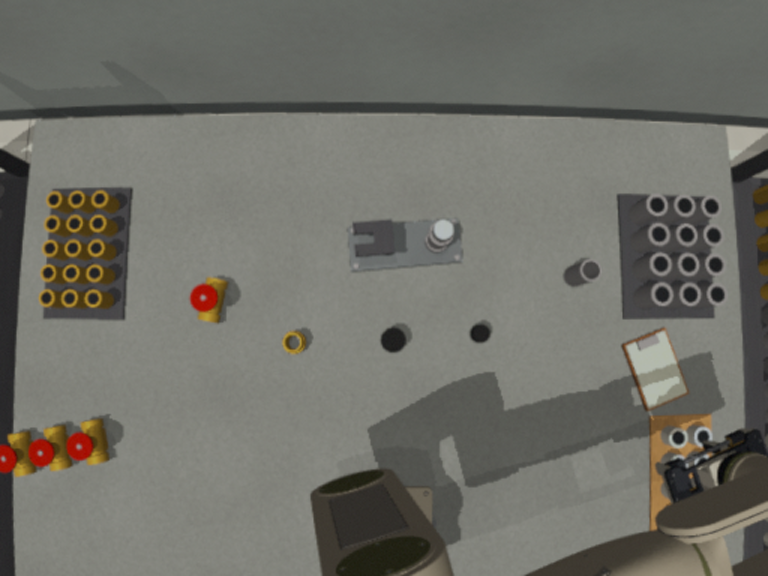

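View pics/scene1.png

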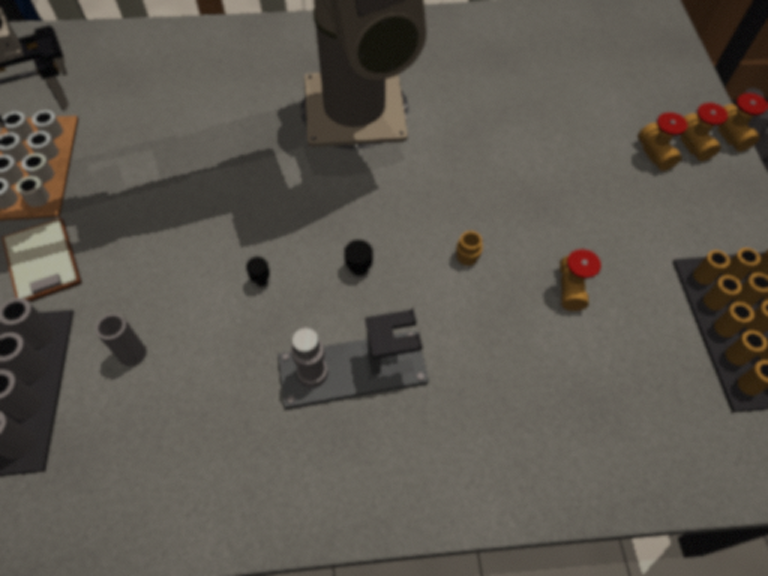

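Run:
```python
from h import *
c=cam('top');s=cam('scene')
a=c['frame'][135:185,225:315,::-1];b=s['frame'][200:275,180:290,::-1]
a=cv2.resize(a,None,fx=6,fy=6,interpolation=cv2.INTER_CUBIC);b=cv2.resize(b,None,fx=4.9,fy=4,interpolation=cv2.INTER_CUBIC)[:, :540]
b=cv2.resize(s['frame'][200:275,180:290,::-1],(540,300),interpolation=cv2.INTER_CUBIC)
cv2.imwrite('pics/crop.png',np.vstack([a,b]))
f=c['frame'].astype(int).sum(2)
for n,(u,v),z in(('stopper',(320,222),.059),('big',(262,226),.059)):
    m=(f[v-12:v+13,u-12:u+13]<110).astype(np.uint8); k,l,st,ce=cv2.connectedComponentsWithStats(m)
    i=1+st[1:,4].argmax(); uv=ce[i]+[u-12,v-12]; print(n,st[i],uv,onplane(c,uv,z))
for z,uv in((.151,(443/1.5,231/1.5)),(.151,(296.2,154))):print(onplane(c,uv,z))
print(onplane(s,(305.5/1.5,342/1.5),.151))
print(onplane(s,(258/1.5,266/1.5),.05))
```

```text
stopper [ 6  7 12 10 96] [319.52083333 221.72916667] [ 0.44337334 -0.20638257  0.059     ]
big [  5   5  15  15 163] [261.83435583 226.14723926] [ 0.42923308 -0.02308496  0.059     ]
[ 0.64262042 -0.11994612  0.151     ]
[ 0.64264193 -0.12254032  0.151     ]
[ 0.65276655 -0.11855266  0.151     ]
[ 0.44072727 -0.20815986  0.05      ]
```

View pics/crop.png

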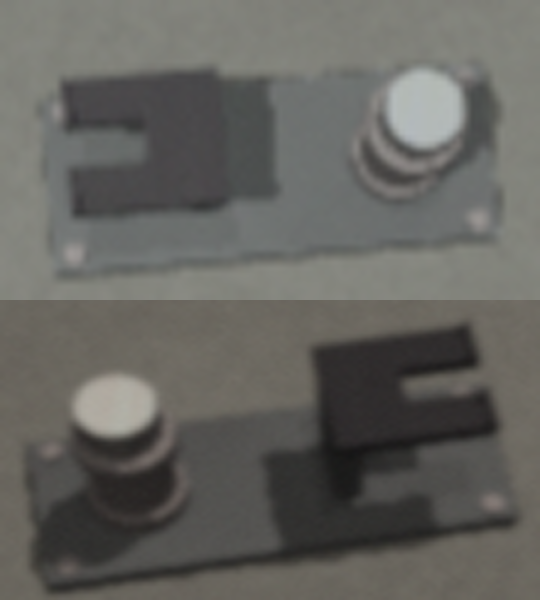

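```bash
cat > fit.py <<'E'
from h import *
from scipy.optimize import least_squares
c=cam('top');s=cam('scene')
P=lambda u,v:((u+.5)/6-.5+225,(v+.5)/6-.5+135)
Q=lambda u,v:((u+.5)*110/540-.5+180,(v-300+.5)/4-.5+200)
T=[((35,110,125),62,80),((35,29.5,125),218,68),((-35,29.5,125),230,206),((-35,110,125),77,217),((0,-70,151),424,109),((50,-125,15),482,66),((-50,-125,15),497,240),((-50,125,15),57,276),((-10.5,69.5,125),150,165),((10.5,69.5,125),143,127)]
S=[((-35,29.5,125),313,347),((-35,110,125),468,325),((35,110,125),497,430),((35,29.5,125),335,447),((0,-70,151),116,408),((-50,-125,15),25,445),((50,125,15),517,517),((10.5,69.5,125),405,399),((-10.5,69.5,125),401,376)]
L=lambda A:np.array([a[0] for a in A])/1e3
W=lambda p,l:np.c_[l[:,0]*np.cos(p[2])-l[:,1]*np.sin(p[2])+p[0],l[:,0]*np.sin(p[2])+l[:,1]*np.cos(p[2])+p[1],l[:,2]]
uT=np.array([P(*a[1:]) for a in T]);uS=np.array([Q(*a[1:]) for a in S])
rT=lambda p:(proj(c,W(p,L(T)))-uT).ravel(); rS=lambda p:(proj(s,W(p,L(S)))-uS).ravel()
for r in(rT,rS,lambda p:np.r_[rT(p),rS(p)]):
    o=least_squares(r,[.64,-.05,0],loss='soft_l1'); p=o.x
    print(p,W(p,np.array([[0,-.07,.115],[0,.08,.125]])).round(4).tolist(),r(p).reshape(-1,2).round(1).tolist())
E
python3 fit.py
```

```text
[ 0.63936365 -0.05074413  0.08988358] [[0.6456, -0.1205, 0.115], [0.6322, 0.0289, 0.125]] [[-0.2, 0.4], [0.1, 0.2], [0.1, -0.2], [-0.9, 0.2], [0.2, 0.3], [0.5, -0.3], [1.1, -0.0], [-0.5, 0.3], [-0.4, -0.2], [0.2, -0.7]]
[ 0.64163928 -0.05068269  0.09533324] [[0.6483, -0.1204, 0.115], [0.634, 0.029, 0.125]] [[-0.6, 0.1], [0.1, 0.2], [0.4, -0.6], [0.0, 0.9], [-0.4, -0.3], [0.0, -0.2], [0.7, 0.1], [0.4, 0.9], [-0.5, -1.1]]
[ 0.64043184 -0.05070752  0.09145084] [[0.6468, -0.1204, 0.115], [0.6331, 0.029, 0.125]] [[-0.3, 0.1], [0.0, -0.1], [0.1, -0.5], [-0.9, -0.1], [0.2, -0.1], [0.5, -0.7], [1.1, -0.4], [-0.5, 0.0], [-0.4, -0.5], [0.2, -1.0], [-0.6, -0.3], [0.1, -0.1], [0.3, -0.9], [-0.1, 0.5], [-0.5, -0.9], [0.1, -0.8], [0.6, -0.2], [0.3, 0.5], [-0.5, -1.4]]
```

```bash
cat > go.py <<'E'
import sys
from h import *
from scipy.spatial.transform import Rotation as Ro
def go(x,y,z,yaw=0.0915):
    s=robot.read_state(); R=Ro.from_rotvec(s['orientation'])
    cy,sy=np.cos(yaw),np.sin(yaw)   # tool y along (cy,sy), tool z down
    G=Ro.from_matrix(np.array([[-sy,cy,0],[cy,sy,0],[0,0,-1]]).T) if False else Ro.from_matrix(np.c_[np.cross([cy,sy,0],[0,0,-1]),[cy,sy,0],[0,0,-1]])
    d=np.array([x,y,z])-s['tool_pos']
    print('t',round(s['t'],2),'pos',s['tool_pos'].round(4),'shift',(R.inv().apply(d)/.2).round(3),'turn',((R.inv()*G).as_rotvec()/(np.pi/2)).round(4),'F',s['force'].round(1),'open',round(s['opening'],4))
if __name__=='__main__': go(*map(float,sys.argv[1:]))
E
python3 go.py 0.647 -0.1205 0.30
```

```text
t 0.3 pos [ 0.205  -0.5637  0.2183] shift [ 2.834 -1.327 -0.408] turn [-3.000e-04 -3.000e-04 -8.362e-01] F [-0.   0.2  0.3] open 0.0932
```

>>> jog_arm(
  rows=[
    [[0.2, -0.1, -0.2], [0, 0, -0.09]],
    [[0.4, -0.2, -0.4], [0, 0, -0.18]],
    [[0.6, -0.3, -0.4], [0, 0, -0.27]],
    [[0.8, -0.4, -0.4], [0, 0, -0.36]],
    [[1, -0.47, -0.4], [0, 0, -0.45]],
  ],
  hand=-1,
)

```text
t: 0.8
tool_pos: [0.362, -0.4059, 0.3001]
orientation: [2.708, 1.588, 0.001]
force: [0.8, -0.7, 0.5]
opening: 0.0931
gripper_force: 0.0
```

```bash
python3 go.py 0.647 -0.1205 0.30
```

```text
t 0.8 pos [ 0.362  -0.4059  0.3001] shift [ 1.941  0.547 -0.   ] turn [ 0.0011  0.0009 -0.3828] F [ 0.8 -0.7  0.5] open 0.0931
```

>>> jog_arm(
  rows=[
    [[0.2, 0.06, 0], [0, 0, -0.08]],
    [[0.4, 0.12, 0], [0, 0, -0.16]],
    [[0.6, 0.18, 0], [0, 0, -0.24]],
    [[0.8, 0.24, 0], [0, 0, -0.32]],
    [[1, 0.3, 0], [0, 0, -0.382]],
  ],
)

```text
t: 1.3
tool_pos: [0.5127, -0.2613, 0.2987]
orientation: [2.119, 2.319, -0.0]
force: [-0.3, -0.2, -0.2]
opening: 0.0929
gripper_force: 0.0
```

```bash
python3 go.py 0.647 -0.1205 0.30
```

```text
t 1.3 pos [ 0.5127 -0.2613  0.2987] shift [ 0.641  0.732 -0.006] turn [ 0.0001  0.0002 -0.001 ] F [-0.3 -0.2 -0.2] open 0.0929
```

>>> jog_arm(
  rows=[
    [[0.16, 0.18, 0], [0, 0, 0]],
    [[0.32, 0.36, 0], [0, 0, 0]],
    [[0.48, 0.54, 0], [0, 0, 0]],
    [[0.64, 0.73, 0], [0, 0, 0]],
    [[0.64, 0.73, 0], [0, 0, 0]],
  ],
)

```text
t: 1.8
tool_pos: [0.6489, -0.1174, 0.2966]
orientation: [-2.117, -2.318, -0.001]
force: [0.1, -0.6, -0.1]
opening: 0.0931
gripper_force: 0.0
```

Run:
```python
from h import *
c=cam('wrist');save(c,'w1.png'); R=np.array(c['R']);print(-R.T@c['t'],R[2],robot.read_state()['tool_pos'])
print(proj(c,[[.647,-.1205,.151],[.6331,.029,.125],[.647,-.1205,.115]])*1.5)
```

```text
[ 0.64221332 -0.03997059  0.46339065] [ 0.02559288 -0.28368378 -0.9585763 ] [ 0.64746265 -0.11982871  0.29701966]
[[386.24689926 269.03663232]
 [385.78586027  48.99587177]
 [386.5934344  257.73796124]]
```

View pics/w1.png

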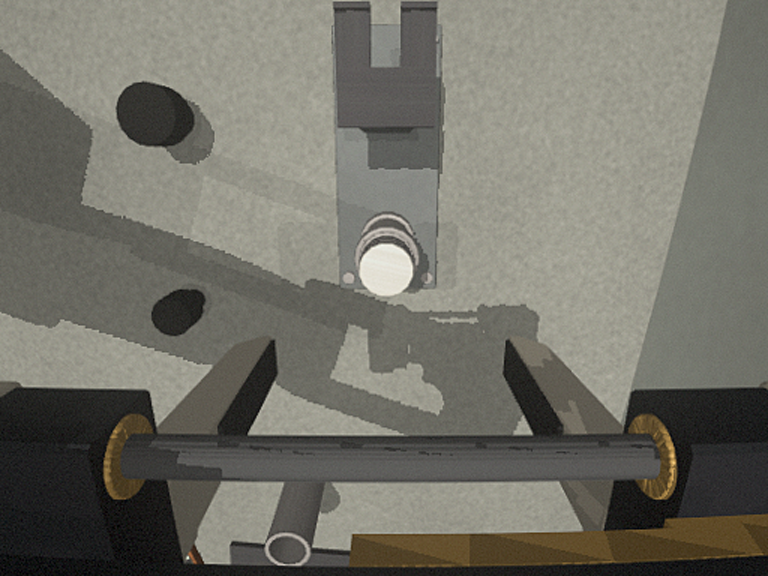

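>>> jog_arm(
  rows=[
    [[-0.003, -0.002, 0.2], [0, 0, 0]],
    [[-0.003, -0.002, 0.4], [0, 0, 0]],
    [[-0.003, -0.002, 0.6], [0, 0, 0]],
    [[-0.003, -0.002, 0.8], [0, 0, 0]],
    [[-0.003, -0.002, 0.885], [0, 0, 0]],
  ],
)

```text
t: 2.35
tool_pos: [0.6427, -0.1238, 0.1169]
orientation: [-2.123, -2.308, 0.005]
force: [-0.5, 0.2, -1.1]
opening: 0.0929
gripper_force: 0.0
```

>>> jog_arm(
  rows=[
    [[0, 0, 0], [0, 0, 0]],
    [[0, 0, 0], [0, 0, 0]],
    [[0, 0, 0], [0, 0, 0]],
    [[0, 0, 0], [0, 0, 0]],
    [[0, 0, 0], [0, 0, 0]],
  ],
  hand=1,
  squeeze=35,
)

```text
t: 2.85
tool_pos: [0.6469, -0.1236, 0.1235]
orientation: [2.123, 2.312, 0.002]
force: [0.1, 0.3, -0.4]
opening: 0.0576
gripper_force: 0.0
```

>>> jog_arm(
  rows=[
    [[0, 0, 0], [0, 0, 0]],
    [[0, 0, 0], [0, 0, 0]],
    [[0, 0, 0], [0, 0, 0]],
    [[0, 0, 0], [0, 0, 0]],
    [[0, 0, 0], [0, 0, 0]],
  ],
)

```text
t: 3.35
tool_pos: [0.6461, -0.1234, 0.1219]
orientation: [2.125, 2.314, 0.0]
force: [0.0, 1.0, 1.0]
opening: 0.0397
gripper_force: 35.0
```

>>> jog_arm(
  rows=[
    [[0, 0, -0.05], [0, 0, 0]],
    [[0, 0, -0.15], [0, 0, 0]],
    [[0, 0, -0.28], [0, 0, 0]],
    [[0, 0, -0.42], [0, 0, 0]],
    [[0, 0, -0.56], [0, 0, 0]],
  ],
)

```text
t: 3.85
tool_pos: [0.6452, -0.1232, 0.2341]
orientation: [-2.124, -2.312, 0.002]
force: [-0.0, 0.2, -4.1]
opening: 0.0395
gripper_force: 35.0
```

>>> jog_arm(
  rows=[
    [[0, 0, -0.1], [0, 0, 0]],
    [[0, 0, -0.15], [0, 0, 0]],
    [[0, 0, -0.15], [0, 0, 0]],
    [[0, 0, -0.15], [0, 0, 0]],
  ],
)

```text
t: 4.25
tool_pos: [0.6454, -0.1233, 0.2622]
orientation: [-2.124, -2.312, 0.002]
force: [-0.0, -0.3, -4.3]
opening: 0.0394
gripper_force: 35.0
```

Run:
```python
from h import *
c=cam('wrist');save(c,'w2.png'); s=cam('scene'); save(s,'s2.png')
from go import go
st=np.array([np.cos(.0915),np.sin(.0915)])
x,y=.6331-.060*np.sin(.0915),.029+.060*np.cos(.0915); print(x,y); go(x,y,.265)
```

```text
0.6276176574025626 0.08874900768752836
t 4.35 pos [ 0.645  -0.1232  0.2613] shift [ 1.063  0.003 -0.017] turn [-0.0021 -0.0008 -0.0042] F [-0.6 -0.6 -4.5] open 0.0396
```

View pics/w2.png

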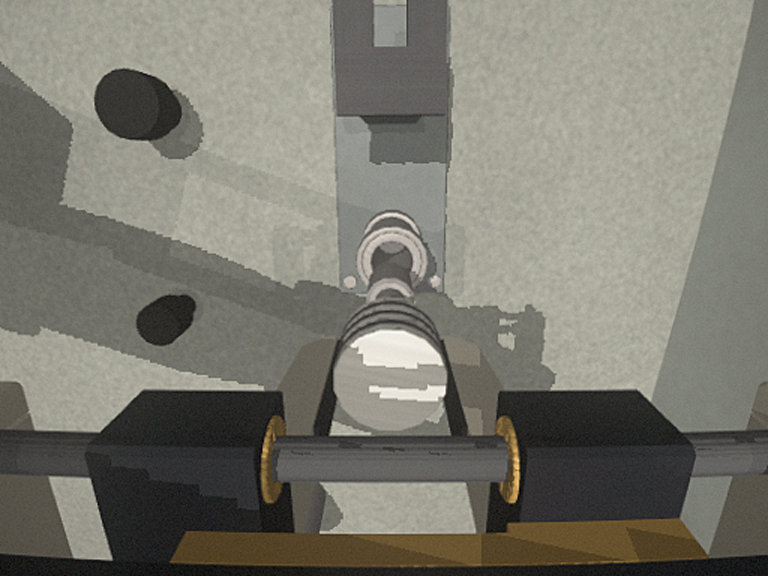

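Run:
```python
from h import *
c=cam('wrist'); p=onplane(c,(391/1.5-.2,380/1.5-.2),.165+.126); print(p, p-robot.read_state()['tool_pos'])
print(proj(c,[[.647,-.1205,.115],[.6331-.0105*-.0915,.029-.0105,.125]])*1.5)
```

```text
[ 0.64556433 -0.11975865  0.291     ] [0.00048401 0.00343475 0.02952131]
[[392.6308351  261.17457009]
 [391.43814499  44.89241348]]
```

>>> jog_arm(
  rows=[
    [[0.15, 0, -0.01], [0, 0, 0]],
    [[0.4, 0, -0.01], [0, 0, 0]],
    [[0.65, 0, -0.01], [0, 0, 0]],
    [[0.9, 0, -0.01], [0, 0, 0]],
    [[1, 0, -0.01], [0, 0, -0.004]],
  ],
)

```text
t: 4.9
tool_pos: [0.6277, 0.0805, 0.2645]
orientation: [-2.112, -2.322, 0.0]
force: [-0.1, 0.3, -2.9]
opening: 0.0398
gripper_force: 35.0
```

>>> jog_arm(
  rows=[
    [[0.1, 0, 0], [0, 0, 0]],
    [[0.1, 0, 0], [0, 0, 0]],
    [[0.1, 0, 0], [0, 0, 0]],
  ],
)

```text
t: 5.2
tool_pos: [0.6267, 0.0959, 0.2647]
orientation: [-2.116, -2.321, 0.002]
force: [0.7, -0.3, -3.8]
opening: 0.0394
gripper_force: 35.0
```

>>> jog_arm(
  rows=[
    [[0, 0, 0.12], [0, 0, 0]],
    [[0, 0, 0.3], [0, 0, 0]],
    [[0, 0, 0.48], [0, 0, 0]],
    [[0, 0, 0.6], [0, 0, 0]],
    [[0, 0, 0.6], [0, 0, 0]],
  ],
)

```text
t: 5.7
tool_pos: [0.6237, 0.0941, 0.1399]
orientation: [-2.115, -2.314, 0.011]
force: [-1.0, -0.8, -3.9]
opening: 0.0395
gripper_force: 35.0
```

Run:
```python
from h import *
from go import go
import time
d=np.array([-np.sin(.0915),np.cos(.0915)])
for k in(.025,0): g=np.array([.6331,.029])+(k-.0032)*d; go(*g,.144)
c=cam('wrist');w=c['frame'][:,:,::-1]; c2=cam('scene'); b=c2['frame'][170:300,170:330,::-1]
cv2.imwrite('pics/s3.png',np.hstack([cv2.resize(w,(400,300)),cv2.resize(b,(369,300),interpolation=cv2.INTER_CUBIC)]))
go(*g,.144)
```

```text
t 5.7 pos [0.6237 0.0941 0.1399] shift [-0.219  0.017 -0.021] turn [-0.006   0.0001 -0.0012] F [-1.  -0.8 -3.9] open 0.0395
t 5.7 pos [0.6237 0.0941 0.1399] shift [-0.344  0.017 -0.021] turn [-0.006   0.0001 -0.0012] F [-1.  -0.8 -3.9] open 0.0395
t 5.8 pos [0.627  0.0948 0.1456] shift [-0.346  0.001  0.008] turn [-0.0007  0.0001 -0.0009] F [ 0.4  1.1 -3.4] open 0.0397
```

View pics/s3.png

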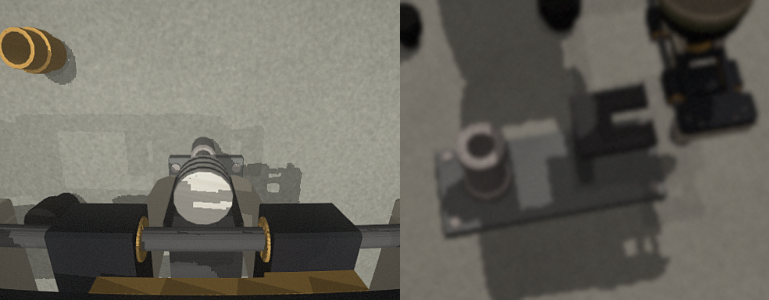

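>>> jog_arm(
  rows=[
    [[-0.05, 0.001, 0.004], [0, 0, 0]],
    [[-0.1, 0.001, 0.004], [0, 0, 0]],
    [[-0.15, 0.001, 0.004], [0, 0, 0]],
    [[-0.19, 0.001, 0.004], [0, 0, 0]],
    [[-0.22, 0.001, 0.004], [0, 0, 0]],
  ],
)

```text
t: 6.3
tool_pos: [0.6317, 0.0508, 0.1453]
orientation: [2.118, 2.319, 0.001]
force: [0.5, 0.0, -2.7]
opening: 0.0396
gripper_force: 35.0
```

>>> jog_arm(
  rows=[
    [[-0.03, 0, 0], [0, 0, 0]],
    [[-0.06, 0, 0], [0, 0, 0]],
    [[-0.09, 0, 0], [0, 0, 0]],
    [[-0.125, 0, 0], [0, 0, 0]],
    [[-0.125, 0, 0], [0, 0, 0]],
  ],
)

```text
t: 6.8
tool_pos: [0.6337, 0.0261, 0.1448]
orientation: [2.119, 2.32, -0.001]
force: [-0.1, 0.6, -3.5]
opening: 0.0396
gripper_force: 35.0
```

Run:
```python
from h import *
from go import go
d=np.array([-np.sin(.0915),np.cos(.0915)]); g=np.array([.6331,.029])-.0032*d
c=cam('wrist');w=c['frame'][:,:,::-1]; c2=cam('scene'); b=c2['frame'][170:300,170:330,::-1]
cv2.imwrite('pics/s4.png',np.hstack([cv2.resize(w[100:340,100:420],(400,300)),cv2.resize(b,(369,300),interpolation=cv2.INTER_CUBIC)]))
go(*g,.132)
```

```text
t 6.9 pos [0.6336 0.027  0.1448] shift [-0.006 -0.002  0.064] turn [ 0.     -0.0001 -0.0004] F [-0.1 -0.  -4.7] open 0.0393
```

View pics/s4.png

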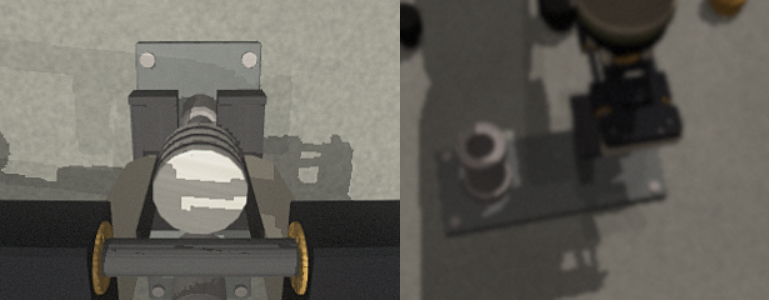

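>>> jog_arm(
  rows=[
    [[-0.006, -0.002, 0.02], [0, 0, 0]],
    [[-0.006, -0.002, 0.035], [0, 0, 0]],
    [[-0.006, -0.002, 0.05], [0, 0, 0]],
    [[-0.006, -0.002, 0.06], [0, 0, 0]],
    [[-0.006, -0.002, 0.06], [0, 0, 0]],
  ],
)

```text
t: 7.4
tool_pos: [0.6331, 0.026, 0.1323]
orientation: [-2.117, -2.32, 0.001]
force: [-0.3, 0.3, -3.9]
opening: 0.0396
gripper_force: 35.0
```

>>> jog_arm(
  rows=[
    [[0, 0, 0.002], [0, 0, 0]],
    [[0, 0, 0.004], [0, 0, 0]],
    [[0, 0, 0.004], [0, 0, 0]],
  ],
)

```text
t: 7.7
tool_pos: [0.6334, 0.0258, 0.1321]
orientation: [2.118, 2.32, 0.0]
force: [0.6, 0.8, -3.7]
opening: 0.0395
gripper_force: 35.0
```

Not yet bearing; go on in 0.4 mm steps.

>>> jog_arm(
  rows=[
    [[0, 0, 0.002], [0, 0, 0]],
    [[0, 0, 0.004], [0, 0, 0]],
    [[0, 0, 0.004], [0, 0, 0]],
  ],
)

```text
t: 8.0
tool_pos: [0.6335, 0.0258, 0.1319]
orientation: [2.118, 2.32, 0.0]
force: [-2.4, -0.2, 1.8]
opening: 0.0394
gripper_force: 35.0
```

>>> jog_arm(
  rows=[
    [[0, 0, 0.002], [0, 0, 0]],
    [[0, 0, 0.004], [0, 0, 0]],
    [[0, 0, 0.004], [0, 0, 0]],
  ],
)

```text
t: 8.3
tool_pos: [0.6335, 0.0259, 0.1318]
orientation: [2.117, 2.32, 0.001]
force: [-5.7, -0.1, 7.9]
opening: 0.0398
gripper_force: 35.0
```

>>> jog_arm(
  rows=[
    [[0, 0, -0.002], [0, 0, 0]],
    [[0, 0, -0.003], [0, 0, 0]],
    [[0, 0, -0.003], [0, 0, 0]],
    [[0, 0, -0.003], [0, 0, 0]],
    [[0, 0, -0.003], [0, 0, 0]],
  ],
  hand=-1,
)

```text
t: 8.8
tool_pos: [0.6333, 0.0259, 0.1309]
orientation: [-2.118, -2.32, 0.0]
force: [-0.2, 0.1, 0.1]
opening: 0.075
gripper_force: 0.0
```

>>> jog_arm(
  rows=[
    [[0, 0, 0], [0, 0, 0]],
    [[0, 0, -0.05], [0, 0, 0]],
    [[0, 0, -0.2], [0, 0, 0]],
    [[0, 0, -0.45], [0, 0, 0]],
    [[0, 0, -0.7], [0, 0, 0]],
  ],
)

```text
t: 9.3
tool_pos: [0.6326, 0.0259, 0.2724]
orientation: [-2.117, -2.319, 0.002]
force: [0.5, -0.0, 1.4]
opening: 0.0928
gripper_force: 0.0
```

Run:
```python
from h import *
from go import go
go(.443,-.2065,.2)
c=cam('wrist'); cv2.imwrite('pics/w5.png',cv2.resize(c['frame'][:,:,::-1],(512,384)))
print(proj(c,[[.6331,.029,.161],[.442,-.207,.059]]))
```

```text
t 9.3 pos [0.6326 0.0259 0.2724] shift [-1.071 -1.049  0.364] turn [-0.001  -0.0002 -0.0002] F [ 0.5 -0.   1.4] open 0.0928
[[260.31299392 181.96103232]
 [121.58721749 302.03535597]]
```

View pics/w5.png

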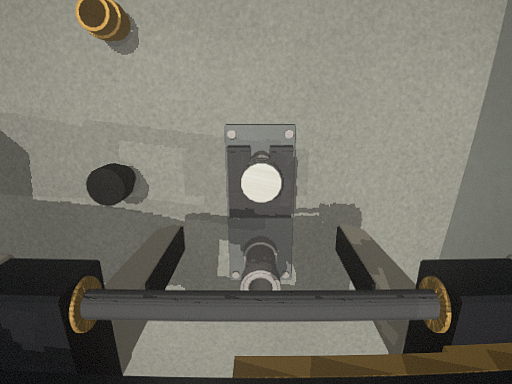

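>>> jog_arm(
  rows=[
    [[-0.2, -0.2, 0], [0, 0, 0]],
    [[-0.4, -0.4, 0], [0, 0, 0]],
    [[-0.6, -0.6, 0], [0, 0, 0]],
    [[-0.8, -0.8, 0], [0, 0, 0]],
    [[-1, -1, 0.1], [0, 0, 0]],
  ],
)

```text
t: 9.85
tool_pos: [0.4739, -0.1668, 0.2618]
orientation: [2.114, 2.318, 0.002]
force: [0.4, -2.2, 0.9]
opening: 0.0926
gripper_force: 0.0
```

>>> jog_arm(
  rows=[
    [[-0.06, -0.05, 0.1], [0, 0, 0]],
    [[-0.06, -0.05, 0.2], [0, 0, 0]],
    [[-0.06, -0.05, 0.2], [0, 0, 0]],
    [[-0.06, -0.05, 0.2], [0, 0, 0]],
    [[-0.06, -0.05, 0.2], [0, 0, 0]],
  ],
)

```text
t: 10.35
tool_pos: [0.4663, -0.178, 0.2209]
orientation: [2.116, 2.32, 0.001]
force: [0.0, 0.1, 0.4]
opening: 0.0927
gripper_force: 0.0
```

Run:
```python
from h import *
from go import go
c=cam('wrist');f=c['frame'];go(.443,-.2065,.028)
uv=proj(c,[[.443,-.2065,.059]])[0];print(uv)
cv2.imwrite('pics/w6.png',cv2.resize(f[:,:,::-1],(768,576)))
```

```text
t 10.4 pos [ 0.4664 -0.178   0.2209] shift [-0.13  -0.132  0.965] turn [0.0013 0.0007 0.0004] F [1.5 0.1 0. ] open 0.0929
[236.63521726 194.90550455]
```

View pics/w6.png

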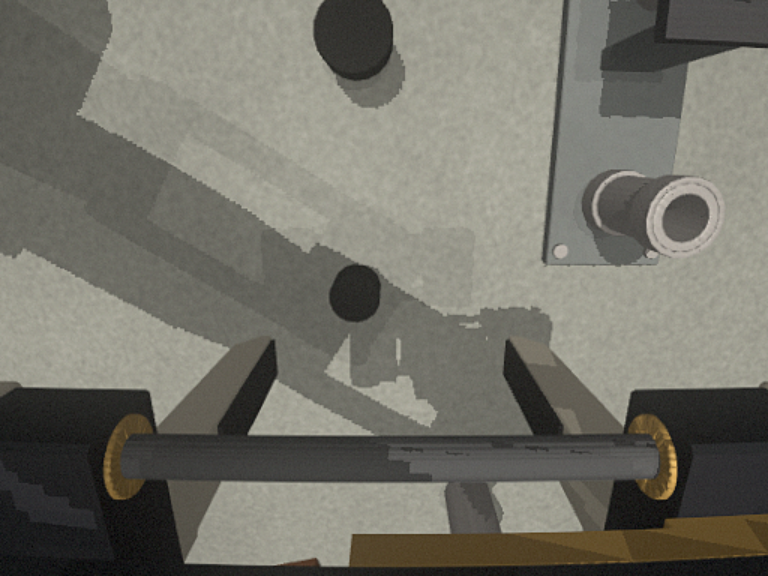

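Run:
```python
from h import *
from go import go
c=cam('wrist')
p=onplane(c,(355.5/1.5-.2,296.5/1.5-.2),.059);print(p,proj(c,[.6468,-.1204,.115])*1.5); go(p[0],p[1],.028)
q=p.copy()
t=np.linspace(0,6.28,40)
for z,r in((.059,.02),(.025,.02)):
    e=proj(c,np.c_[p[0]+r*np.cos(t),p[1]+r*np.sin(t),0*t+z])*1.5;print(z,e.min(0),e.max(0))
```

```text
[ 0.4435109  -0.20958545  0.059     ] [[685.39804361 216.93505888]]
t 10.45 pos [ 0.4664 -0.1779  0.2208] shift [-0.146 -0.13   0.964] turn [0.0011 0.0007 0.0004] F [-0.2 -0.3 -0.1] open 0.0929
0.059 [329.28262872 271.16602673] [381.06356211 320.42814599]
0.025 [334.36179322 260.60280293] [381.69160678 306.01003963]
```

>>> jog_arm(
  rows=[
    [[-0.1, -0.09, 0.1], [0, 0, 0]],
    [[-0.15, -0.13, 0.3], [0, 0, 0]],
    [[-0.15, -0.13, 0.5], [0, 0, 0]],
    [[-0.15, -0.13, 0.6], [0, 0, 0]],
    [[-0.15, -0.13, 0.6], [0, 0, 0]],
  ],
)

```text
t: 10.95
tool_pos: [0.4403, -0.2089, 0.0963]
orientation: [-2.114, -2.317, 0.002]
force: [-1.0, -0.5, 0.2]
opening: 0.0928
gripper_force: 0.0
```

>>> jog_arm(
  rows=[
    [[0, 0, 0], [0, 0, 0]],
    [[0, 0, 0], [0, 0, 0]],
  ],
)

```text
t: 11.15
tool_pos: [0.4439, -0.2109, 0.1016]
orientation: [2.115, 2.318, 0.001]
force: [0.8, 0.1, 0.2]
opening: 0.0925
gripper_force: 0.0
```

```bash
python3 go.py .4435 -.2103 .030
```

```text
t 11.15 pos [ 0.4439 -0.2109  0.1016] shift [ 0.004 -0.002  0.358] turn [0.0018 0.0013 0.0002] F [0.8 0.1 0.2] open 0.0925
```

>>> jog_arm(
  rows=[
    [[0.004, -0.002, 0.1], [0, 0, 0]],
    [[0.004, -0.002, 0.2], [0, 0, 0]],
    [[0.004, -0.002, 0.3], [0, 0, 0]],
    [[0.004, -0.002, 0.355], [0, 0, 0]],
    [[0.004, -0.002, 0.355], [0, 0, 0]],
  ],
)

```text
t: 11.65
tool_pos: [0.4416, -0.2093, 0.028]
orientation: [-2.117, -2.32, 0.0]
force: [-0.1, 1.1, -0.2]
opening: 0.0929
gripper_force: 0.0
```

>>> jog_arm(
  rows=[
    [[0, 0, 0], [0, 0, 0]],
    [[0, 0, 0], [0, 0, 0]],
    [[0, 0, 0], [0, 0, 0]],
    [[0, 0, 0], [0, 0, 0]],
    [[0, 0, 0], [0, 0, 0]],
  ],
  hand=1,
  squeeze=20,
)

```text
t: 12.15
tool_pos: [0.442, -0.2097, 0.0287]
orientation: [2.117, 2.32, 0.0]
force: [0.2, -0.8, -0.4]
opening: 0.0577
gripper_force: 0.0
```

>>> jog_arm(
  rows=[
    [[0, 0, 0], [0, 0, 0]],
    [[0, 0, 0], [0, 0, 0]],
    [[0, 0, 0], [0, 0, 0]],
    [[0, 0, 0], [0, 0, 0]],
    [[0, 0, 0], [0, 0, 0]],
  ],
)

```text
t: 12.65
tool_pos: [0.4418, -0.2095, 0.0283]
orientation: [-2.118, -2.32, 0.0]
force: [-0.0, -0.1, -0.1]
opening: 0.0395
gripper_force: 20.0
```

>>> jog_arm(
  rows=[
    [[0, 0, -0.05], [0, 0, 0]],
    [[0, 0, -0.25], [0, 0, 0]],
    [[0, 0, -0.5], [0, 0, 0]],
    [[0, 0, -0.75], [0, 0, 0]],
    [[0, 0, -0.85], [0, 0, 0]],
  ],
)

```text
t: 13.15
tool_pos: [0.4438, -0.2108, 0.205]
orientation: [2.112, 2.314, 0.002]
force: [-0.8, -0.3, -0.6]
opening: 0.0399
gripper_force: 20.0
```

>>> jog_arm(
  rows=[
    [[0, 0, 0], [0, 0, 0]],
    [[0, 0, 0], [0, 0, 0]],
  ],
)

```text
t: 13.35
tool_pos: [0.4418, -0.2095, 0.1983]
orientation: [2.117, 2.32, 0.0]
force: [-0.2, -0.1, -1.7]
opening: 0.0399
gripper_force: 20.0
```

Run:
```python
from h import *
from go import go
c=cam('wrist');f=c['frame'];s=robot.read_state()
go(.6468,-.1204,.2)
p=s['tool_pos']+[0,0,.0305]
t=np.linspace(0,6.28,40)
e=proj(c,np.c_[p[0]+.02*np.cos(t),p[1]+.02*np.sin(t),0*t+p[2]]);print(proj(c,p))
g=cv2.resize(f[:,:,::-1],(768,576)).copy(); cv2.polylines(g,[np.int32(e*1.5)],True,(0,255,0),1)
cv2.imwrite('pics/w7.png',np.uint8(np.clip(g[240:480,200:580].astype(float)*1.8,0,255)))
```

```text
t 13.4 pos [ 0.4411 -0.2091  0.197 ] shift [ 0.348  1.065 -0.016] turn [-0.001  -0.0008 -0.0002] F [ 0.5  1.1 -1.2] open 0.0398
[[257.84901738 257.6763175 ]]
```

View pics/w7.png

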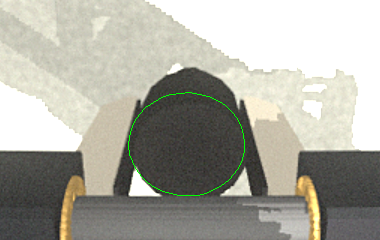

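>>> jog_arm(
  rows=[
    [[0.06, 0.2, 0], [0, 0, 0]],
    [[0.13, 0.4, 0], [0, 0, 0]],
    [[0.2, 0.6, 0], [0, 0, 0]],
    [[0.27, 0.8, 0], [0, 0, 0]],
    [[0.348, 1, 0], [0, 0, 0]],
  ],
)

```text
t: 13.9
tool_pos: [0.6346, -0.1208, 0.195]
orientation: [-2.115, -2.317, 0.004]
force: [0.3, -1.4, -0.1]
opening: 0.0397
gripper_force: 20.0
```

>>> jog_arm(
  rows=[
    [[0, 0.065, 0], [0, 0, 0]],
    [[0, 0.065, 0.1], [0, 0, 0]],
    [[0, 0.065, 0.15], [0, 0, 0]],
    [[0, 0.065, 0.15], [0, 0, 0]],
    [[0, 0.065, 0.15], [0, 0, 0]],
  ],
)

```text
t: 14.4
tool_pos: [0.6465, -0.1209, 0.1671]
orientation: [-2.117, -2.318, 0.002]
force: [0.2, -0.3, 0.0]
opening: 0.0401
gripper_force: 20.0
```

Run:
```python
from h import *
from go import go
go(.6468,-.1203,.12)
c2=cam('scene');b=c2['frame'][170:300,170:330,::-1]
b=cv2.resize(b,(640,520),interpolation=cv2.INTER_CUBIC)
cv2.imwrite('pics/s8.png',b)
go(.6468,-.1203,.12)
```

```text
t 14.4 pos [ 0.6465 -0.1209  0.1671] shift [0.002 0.003 0.236] turn [-0.0015 -0.0006 -0.0005] F [ 0.2 -0.3  0. ] open 0.0401
t 14.45 pos [ 0.6471 -0.1211  0.1683] shift [ 0.004 -0.001  0.241] turn [-0.0003 -0.0001 -0.0005] F [ 0.9 -0.4 -1.1] open 0.0397
```

>>> jog_arm(
  rows=[
    [[0.003, 0, 0.04], [0, 0, 0]],
    [[0.003, 0, 0.08], [0, 0, 0]],
    [[0.003, 0, 0.11], [0, 0, 0]],
    [[0.003, 0, 0.14], [0, 0, 0]],
    [[0.003, 0, 0.155], [0, 0, 0]],
  ],
)

```text
t: 14.95
tool_pos: [0.647, -0.1201, 0.1362]
orientation: [-2.117, -2.32, 0.001]
force: [-0.3, -0.3, -0.3]
opening: 0.0396
gripper_force: 20.0
```

>>> jog_arm(
  rows=[
    [[0, 0, 0.015], [0, 0, 0]],
    [[0, 0, 0.03], [0, 0, 0]],
    [[0, 0, 0.045], [0, 0, 0]],
    [[0, 0, 0.055], [0, 0, 0]],
    [[0, 0, 0.055], [0, 0, 0]],
  ],
)

```text
t: 15.45
tool_pos: [0.6473, -0.1202, 0.1259]
orientation: [-2.118, -2.32, 0.0]
force: [0.6, 0.3, -1.0]
opening: 0.04
gripper_force: 20.0
```

No contact force; the plug is in the bore. About 7 mm to the rim.

>>> jog_arm(
  rows=[
    [[0, 0, 0.01], [0, 0, 0]],
    [[0, 0, 0.02], [0, 0, 0]],
    [[0, 0, 0.028], [0, 0, 0]],
    [[0, 0, 0.032], [0, 0, 0]],
    [[0, 0, 0.032], [0, 0, 0]],
  ],
)

```text
t: 15.95
tool_pos: [0.6474, -0.1202, 0.1197]
orientation: [-2.118, -2.32, 0.0]
force: [-0.3, 0.2, -0.6]
opening: 0.0397
gripper_force: 20.0
```

>>> jog_arm(
  rows=[
    [[0, 0, 0.003], [0, 0, 0]],
    [[0, 0, 0.006], [0, 0, 0]],
    [[0, 0, 0.006], [0, 0, 0]],
  ],
)

```text
t: 16.25
tool_pos: [0.6475, -0.1202, 0.1186]
orientation: [-2.118, -2.32, 0.0]
force: [0.1, 0.2, -0.8]
opening: 0.0394
gripper_force: 20.0
```

>>> jog_arm(
  rows=[
    [[0, 0, 0.002], [0, 0, 0]],
    [[0, 0, 0.004], [0, 0, 0]],
    [[0, 0, 0.004], [0, 0, 0]],
  ],
)

```text
t: 16.55
tool_pos: [0.6475, -0.1202, 0.1183]
orientation: [2.118, 2.32, 0.0]
force: [-2.8, 0.7, 3.8]
opening: 0.0396
gripper_force: 20.0
```

>>> jog_arm(
  rows=[
    [[0, 0, 0.002], [0, 0, 0]],
    [[0, 0, 0.004], [0, 0, 0]],
    [[0, 0, 0.004], [0, 0, 0]],
  ],
)

```text
t: 16.85
tool_pos: [0.6476, -0.1202, 0.1183]
orientation: [2.118, 2.32, 0.0]
force: [-5.9, 1.8, 7.9]
opening: 0.0401
gripper_force: 20.0
```

>>> jog_arm(
  rows=[
    [[0, 0, 0.003], [0, 0, 0]],
    [[0, 0, 0.004], [0, 0, 0]],
    [[0, 0, 0], [0, 0, 0]],
  ],
)

```text
t: 17.15
tool_pos: [0.6476, -0.1202, 0.1183]
orientation: [2.117, 2.32, 0.0]
force: [-4.1, 1.6, 4.2]
opening: 0.0396
gripper_force: 20.0
```

>>> jog_arm(
  rows=[
    [[0, 0, -0.002], [0, 0, 0]],
    [[0, 0, -0.003], [0, 0, 0]],
    [[0, 0, -0.003], [0, 0, 0]],
    [[0, 0, -0.003], [0, 0, 0]],
    [[0, 0, -0.003], [0, 0, 0]],
  ],
  hand=-1,
)

```text
t: 17.65
tool_pos: [0.6475, -0.1202, 0.1174]
orientation: [-2.118, -2.32, 0.0]
force: [-0.9, -0.4, -0.2]
opening: 0.0754
gripper_force: 0.0
```

>>> jog_arm(
  rows=[
    [[0, 0, 0], [0, 0, 0]],
    [[0, 0, -0.1], [0, 0, 0]],
    [[0, 0, -0.3], [0, 0, 0]],
    [[0, 0, -0.5], [0, 0, 0]],
    [[0, 0, -0.75], [0, 0, 0]],
  ],
)

```text
t: 18.15
tool_pos: [0.6465, -0.12, 0.2672]
orientation: [-2.116, -2.318, 0.002]
force: [0.8, 0.6, -0.4]
opening: 0.0928
gripper_force: 0.0
```

>>> jog_arm(
  rows=[
    [[-0.2, 0, 0], [0, 0, 0]],
    [[-0.4, 0, 0], [0, 0, 0]],
    [[-0.4, 0, 0], [0, 0, 0]],
    [[-0.4, 0, 0], [0, 0, 0]],
  ],
)

```text
t: 18.55
tool_pos: [0.6545, -0.2006, 0.2671]
orientation: [-2.119, -2.318, 0.0]
force: [0.8, 0.2, 0.5]
opening: 0.0928
gripper_force: 0.0
```

Run:
```python
from h import *
c=cam('wrist');s=cam('scene')
b=cv2.resize(s['frame'][170:300,170:330,::-1],(473,384),interpolation=cv2.INTER_CUBIC)
t=cam('top')['frame'][130:190,220:320,::-1]
cv2.imwrite('pics/end.png',np.hstack([c['frame'][:,100:420,::-1],b]))
print(proj(c,[[.6468,-.1204,.149],[.6331,.029,.161]])-[100,0],robot.read_state()['t'])
```

```text
[[ 158.81734796   98.27592887]
 [ 158.36493047 -100.96767119]] 18.7
```

View pics/end.png

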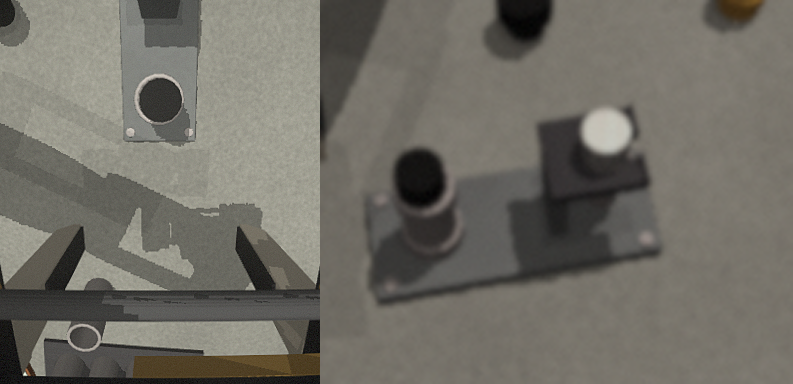

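The stopper sits upright and centred on the rim (left crop, about (160, 100), predicted (159, 98)). The gauge hangs upright in the notch (right crop, about (606, 131)).

```bash
python3 -c "
from plant import robot; print(robot.close_job())"
```

```text
the job is handed in; nothing more can be done
None
```

The plug gauge hangs upright in the notch with its head on the plate, and the coupling's neck is closed with the fitting stopper, its head down on the rim. I handed the job in at about 19 s of the 58 s allowed, without touching the other stopper or fittings.

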